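# Hold the company stamp ready over the order slip

### The arm

A 7-joint arm with a two-finger parallel gripper is mounted at the origin on the work surface. World frame = base frame: x ahead of the robot, y to its left, z up, the work surface at z = 0. Lengths are in m, angles in rad, forces in N, time in s.
With the tool pointing down it reaches from about 0.425 to 0.95 m from the base axis. Payload 4.7 kg.
Tool frame: the origin (TCP) lies between the finger pads; the fingertips stand 25 mm ahead of it and the grasp point (between the pads) lies 6 mm ahead of it; x points along the fingers, z is the direction in which the jaws open and shut, and the axes are right-handed (so a half turn about x gives the same grasp; the last joint's range is limited). The gripper opens to 85 mm and grips with 20 to 120 N. Pads are 22 mm wide; open, the fingers measure 114 mm over their backs; the gripper's body (76 mm by 85 mm) begins 54 mm behind the grasp point. The pads swing forward as they close: fully open they stand 13 mm farther back than shut.
Start: joints at [-1.133, 0.469, -0.049, 1.532, 0.024, 1.141, -0.082], TCP at [0.304, 0.603, 0.256] pointing down, gripper open.
Joint ranges: [-2.59, 2.59], [-0.33, 1.99], [-1.39, 1.29], [0.1, 2.45], [-1.04, 4.18], [0.21, 1.99], [-2.66, 2.66]. Speed limits (rad/s): [2.57, 2.57, 3.14, 3.14, 3.14, 3.14, 3.14].

### API

Orientations are given as a 3x3 rotation matrix whose columns are the frame's x, y, z axes.
In Python, from rig import * gives the robot as it stands. Calls block until the motion is done:
- movep(position, orientation): joint-space move of the TCP to a pose.
- move_l(position, attitude=None, feed=0.15, until_force=None): straight line of the TCP; attitude=None keeps the orientation; feed is the mean speed in m/s. With until_force (N) it stops when the force on the tool has changed by that much, and returns True; else False.
- move_joints(angles): joint-space move.
- command_gripper(opening, newtons=None): finger opening in m; newtons is the grip in N (None keeps the last); returns when the fingers have stopped.
- sleep(seconds).
- inverse_kinematics(position, orientation): joint angles nearest the present ones, or None.
- sense(): the state.
- camera(name): name is "scene" or "top"; returns (picture, depth): 400x640x3 uint8, red, green, blue; 400x640 float32, m along the optical axis (not along the pixel's ray), 0 where there is no reading.
- camera_params(name): a dict with "K" (3x3 intrinsics, pixels), "dist" ([k1, k2, p1, p2, k3] as OpenCV has them; the pictures are not rectified), "position" and "rotation" of the camera in the world. Camera axes: x right, y down, z forward; pixel columns grow to the right and rows downward; lengths in m; the calibration is good to about 2 mm. A picture is of the moment at which its call begins. camera_params takes no time and is no camera call.
A pose or a line that the arm cannot do raises Unreachable and nothing moves.
- finish_job(): hands the job in, once; it reports no verdict.
The state is a dict: "time_s": time; "joint_pos": joint angles; "qd": joint speeds; "joint_efforts": joint torques, N m; "position": TCP position; "tcp_rot": TCP orientation; "wrist_force": force on the tool from outside, world axes, zero at the start; "ft_torque": the same for the moment, N m; "finger_gap": finger opening in m.
Only numpy, scipy, OpenCV 4.12 (cv2) and the standard library are available. Lean on these libraries where they do the work, as an engineer would, in place of code of your own. Each camera call takes 0.05 s, during which the arm holds its last target. There are 200 camera calls.

### The job

The order slip is waiting for its company stamp: draw the square stamp out of the stamp stand, carry it clear of the telephone and everything else without touching anything with it on the way (it is pre-inked), and hold it ready over the large square frame printed on the slip. It should hover upright, face down, about one centimetre above the paper and not touching it, centred in the frame and squared up with it, its white index mark on the side towards the foot of the slip (the end away from the clip). Leave the other two stamps, the pen cup and the jar where they are, do not bump the telephone, and finish while still holding the stamp there: do not stamp, put it down or let go.

Things in the scene. Friction and masses are not known exactly. Their poses are not given: they have to be found in the camera images.
- stamp_center (a point): Centre of the square stamp to take: loose, black plastic, 88 mm tall, 45 to 98 g, the only square one. A skirt 30 mm square, 28 mm high, then a flat-sided grip 26 mm square up to 86 mm; this point is 44 mm above the face, in the grip. z up; -x is its front. It stands face down, 20 mm deep with 1 mm play each side, in one of the stand's wells (which one varies), its front to the stand's front.
- stamp_face (a point): Centre of the square stamp's printing face, its underside (30 mm square). Same axes as stamp_center. The stamp lifts straight up out of its well without resistance.
- stamp_index (a point): The white index mark, a 4 x 10 mm bar near the front edge of the square stamp's black top: 8.5 mm to the front (-x) of the stamp's axis, 88 mm above the face.
- stamp_stand: Fixed grey stamp stand, a block 66 mm (x) by 186 mm (y), 28 mm high, with three equal square wells 32 mm wide and 20 mm deep in a row along y at y = -60, 0 and 60 mm. Origin at the centre of its underside; -x is its front, towards the robot; turned up to 0.25 rad.
- domed_center (a point): Centre of the domed stamp (bystander): loose, round, 29 mm in diameter, 86 mm tall with a domed top, in another well of the stand. This point lies 43 mm above its underside.
- waisted_center (a point): Centre of the waisted stamp (bystander): loose, round, 29 mm in diameter at the skirt, 74 mm tall with a narrow waist, in the remaining well. This point lies 37 mm above its underside.
- clipboard: Fixed clipboard 235 mm (x) by 165 mm (y) with a pad of white order slips, 148 mm wide; the paper's surface is 7 mm above the desk. Steel clip, up to 18 mm high, at its +x end; the foot of the slip is the -x end. Origin at the centre of its underside; turned up to 0.3 rad.
- seal_frame (a point): Centre of the large square frame printed in dark lines on the slip, 40 mm square, near the foot on the -y side: the target (the three 20 mm frames beside it are not). The point is on the paper's surface; x points from the foot to the clip, z up; the frame's sides run along x and y.
- phone_stand: Fixed wooden riser on wire legs, 230 mm (x) by 150 mm (y), its top 100 mm above the desk, carrying a black desk telephone; the telephone's highest part, the handset on the +y side, is 182 mm above the desk. It stands between the stamp stand and the clipboard. Origin at desk level below its centre; turned up to 0.1 rad.
- pen_cup: Loose white pen cup (bystander), 72 mm in diameter, 98 mm high, with pens up to 140 mm high, beyond the telephone. Origin at the centre of its underside.
- clip_jar: Loose glass jar with a steel lid (bystander), 56 mm in diameter, 62 mm high, beyond the telephone. Origin at the centre of its underside.
Not all that is in view belongs to the job. Leave any purple look-alike of the part that bears stamp_center alone.

How it is judged:
By the outcome, as a careful person would: the job done as asked, in the order asked, and still so for the second after the job is handed in, while the arm keeps its last pose, push and grip.
It also fails if it takes over 45 s, if anything falls off the work surface, if the arm or the gripper's body presses on something with over 40 N, if the wrist force passes 120 N, or if a joint passes its speed limit or range.

## Working session

There is one attempt and no reset: what is moved stays moved. The work goes in short steps, each a Python script; the robot and the scene stay as the last script left them, time stands still between calls to the robot, and variables do not carry over. Pictures are saved under pics/ and viewed, about 8 in all and at most 12, crops included, and the job is handed in when it is done.

```bash
mkdir -p pics; ls; cat > h.py <<'E'
import numpy as np, cv2
from rig import *
def snap(n):
    im,d=camera(n); return im,d,camera_params(n)
def save(f,im): cv2.imwrite('pics/'+f,cv2.cvtColor(im,cv2.COLOR_RGB2BGR))
def rays(p,uv):
    uv=np.asarray(uv,float).reshape(-1,1,2)
    n=cv2.undistortPoints(uv,np.array(p['K']),np.array(p['dist'])).reshape(-1,2)
    return np.c_[n,np.ones(len(n))]@np.array(p['rotation']).T
def onplane(p,uv,z):
    r=rays(p,uv); o=np.array(p['position']); return o+r*((z-o[2])/r[:,2])[:,None]
def proj(p,X):
    X=(np.asarray(X,float).reshape(-1,3)-p['position'])@np.array(p['rotation'])
    return cv2.projectPoints(X,np.zeros(3),np.zeros(3),np.array(p['K']),np.array(p['dist']))[0].reshape(-1,2)
E
python3 - <<'E'
from h import *
for n in('scene','top'):
    im,d,p=snap(n); save(n+'0.png',im); np.savez(n+'0.npz',im=im,d=d); print(n,p['position'],np.round(p['rotation'],3).tolist(),np.round(p['K'],1).tolist(),p['dist'])
print(sense())
E
```

```text
pics
scene [ 1.14621403 -0.45936579  0.67989276] [[0.633, 0.515, -0.578], [0.774, -0.41, 0.482], [0.012, -0.753, -0.658]] [[405.0, 0.0, 318.7], [0.0, 405.0, 202.0], [0.0, 0.0, 1.0]] [0.03475129 0.         0.         0.         0.        ]
top [ 0.50065233 -0.00900001  1.32377434] [[-0.01, -0.994, 0.107], [-1.0, 0.01, 0.004], [-0.005, -0.107, -0.994]] [[478.6, 0.0, 320.4], [0.0, 478.6, 201.8], [0.0, 0.0, 1.0]] [-0.06812563  0.          0.          0.          0.        ]
{'time_s': 0.1, 'joint_pos': array([-1.13290174,  0.46937118, -0.04859497,  1.53358268,  0.02411837,
        1.14103755, -0.08230285]), 'qd': array([-0.00148631, -0.00220024,  0.00047154, -0.00388008, -0.00089476,
       -0.00144644,  0.00010636]), 'joint_efforts': array([ 1.33008547e-03, -5.11512458e+01, -4.65049152e-02, -2.38393772e+01,
        1.08108966e-02,  4.33952213e-03, -2.30186532e-05]), 'position': array([0.30353623, 0.60234754, 0.25535586]), 'tcp_rot': array([[-7.41671154e-04, -8.93030738e-01,  4.49995056e-01],
       [-1.65375686e-03,  4.49995660e-01,  8.93029211e-01],
       [-9.99998358e-01, -8.18484063e-05, -1.81060451e-03]]), 'wrist_force': array([ 0.32205185, -0.437827  , -0.22978561]), 'ft_torque': array([-0.07718778, -0.03635931,  0.02081559]), 'finger_gap': 0.08540481270636886}
```

View pics/scene0.png

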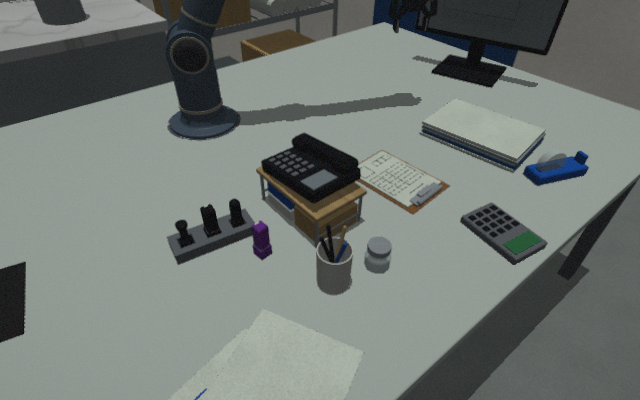

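View pics/top0.png

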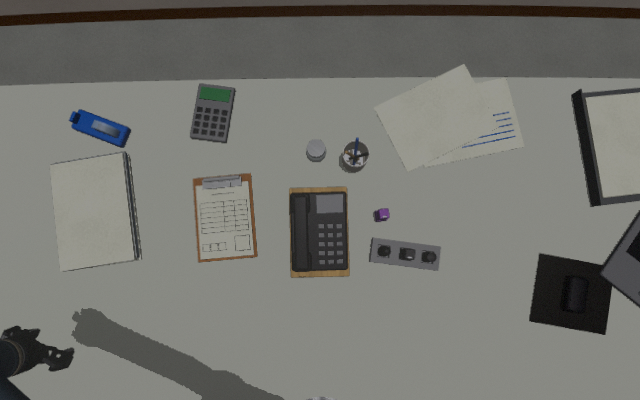

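The scene view shows three black stamps in the stand at (183,232), (210,220) and (236,212), with the purple look-alike beside it at (262,240). In the top view the stamps are at (384,251), (408,254) and (429,257), purple at (382,214). The phone is at (320,232) and the clipboard at (225,218), with the large frame at about (242,242).

Candidates for the square stamp are those three black ones plus the purple one, which is excluded by colour. The middle one looks square, so I'll check it in a close crop.

```bash
python3 - <<'E'
from h import *
S=np.load('scene0.npz')['im'];T=np.load('top0.npz')['im']
c=lambda im,x,y,w,h,k:cv2.convertScaleAbs(cv2.resize(im[y:y+h,x:x+w],(w*k,h*k),interpolation=cv2.INTER_CUBIC),alpha=1.6)
a=c(S,160,190,100,72,4);b=c(T,362,230,100,72,4);d=c(T,185,170,80,96,5)
o=np.zeros((600,800,3),np.uint8);o[:288,:400]=a;o[300:588,:400]=b;o[:480,400:]=d
save('crop.png',o)
pt=camera_params('top')
hsv=cv2.cvtColor(T,cv2.COLOR_RGB2HSV)
for (x,y) in [(375,242),(405,242),(436,252),(340,300),(408,265),(408,254),(252,200),(348,192)]: print((x,y),T[y,x],hsv[y,x])
E
```

```text
(375, 242) [ 98  98 100] [120   5 100]
(405, 242) [103 101 101] [  0   5 103]
(436, 252) [95 95 97] [120   5  97]
(340, 300) [135 137 129] [ 38  15 137]
(408, 265) [ 98  98 100] [120   5 100]
(408, 254) [57 56 56] [ 0  4 57]
(252, 200) [106  74  49] [ 13 137 106]
(348, 192) [136 136 130] [ 30  11 136]
```

View pics/crop.png

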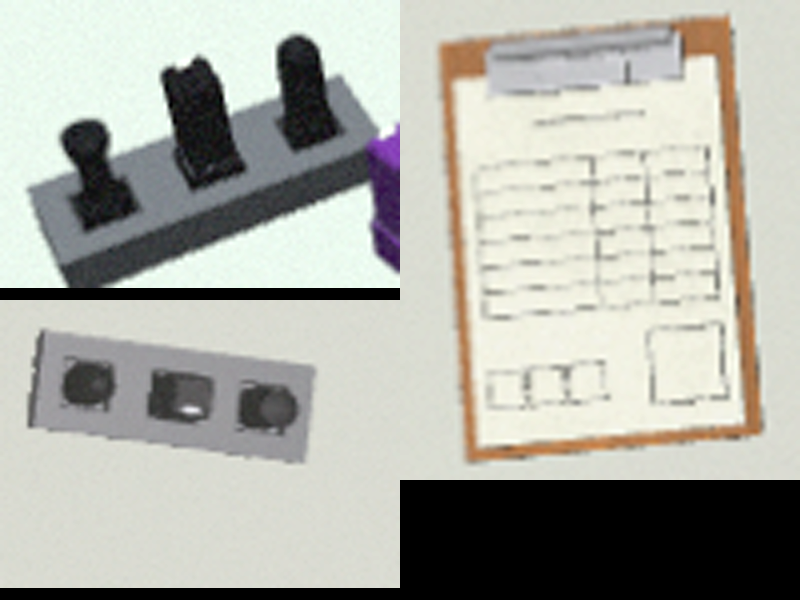

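The crop confirms the middle stamp is the square one: it has a square top with the white bar on its -x side. Its neighbours are round (waisted and domed). The large frame is at the foot, on the -y side. Next I'll measure the stand, stamp and frame.

```bash
python3 - <<'E'
from h import *
T=np.load('top0.npz')['im'];D=np.load('top0.npz')['d'];p=camera_params('top')
g=cv2.cvtColor(T,cv2.COLOR_RGB2GRAY);hsv=cv2.cvtColor(T,cv2.COLOR_RGB2HSV)
def rect(mask,z,off):
    ys,xs=np.nonzero(mask); uv=np.c_[xs,ys]+np.array(off)
    P=onplane(p,uv,z)[:,:2]*1000; r=cv2.minAreaRect(P.astype(np.float32)); return np.round(r[0],1),np.round(r[1],1),round(r[2],2)
def biggest(m):
    n,l,s,c=cv2.connectedComponentsWithStats(m.astype(np.uint8)); return l==1+np.argmax(s[1:,4])
# stand
x,y=362,230; s=g[y:y+50,x:x+90]; m=biggest((s>82)&(s<117)); print('stand',rect(m,.028,(x,y)))
# white index
x,y=395,243; s=g[y:y+22,x:x+26]; ys,xs=np.nonzero(s>120); print('idx n',len(xs),onplane(p,[[xs.mean()+x,ys.mean()+y]],.096)*1000, s.max())
# clipboard
x,y=185,165; s=hsv[y:y+105,x:x+80]; m=biggest(s[...,1]>80); print('board',rect(m,.006,(x,y)))
# frame
x,y=233,233; s=g[y:y+20,x:x+19]; print('frame raw',s.min(),np.median(s)); m=biggest(s<np.median(s)-25); print('frame',rect(m,.007,(x,y)),m.sum())
W=np.clip(np.median(s)-s.astype(float),0,None);W[W<12]=0; yy,xx=np.nonzero(W>0)
print('wcen',onplane(p,[[ (W[yy,xx]*xx).sum()/W.sum()+x,(W[yy,xx]*yy).sum()/W.sum()+y]],.007)*1000)
# clip check & heights
for n,u,v in(('phone',302,230),('paper',225,255),('stand',372,255),('stamp',405,252),('jar',316,149)):
    z=np.median(D[v-1:v+2,u-1:u+2]); o=rays(p,[[u,v]])*z+p['position'];print(n,np.round(o*1000))
# scene view cross-check of stand
E
```

```text
stand (array([ 496.9, -230.3]), array([187. ,  67.6]), 81.72)
idx n 6 [[ 500.82288324 -239.34373179   96.        ]] 148
board (array([603.3, 262.7]), array([232.9, 163.3]), 4.73)
frame raw 86 149.0
frame (array([542.5, 193.9]), array([28.1,  4.9]), 11.61) 12
wcen [[531.77091455 210.16026752   7.        ]]
phone [[557.  40. 172.]]
paper [[499. 259.   9.]]
stand [[ 495. -142.   25.]]
stamp [[ 502. -220.   93.]]
jar [[779.   6.  63.]]
```

Stand and board sizes match the given ones (187×68, 233×163). The index window was contaminated, so I'll redo it and refine the frame edges in a rectified patch. I'll cross-check both from the scene view.

```bash
cat >> h.py <<'E'
def patch(im,p,c,yaw,z,half,step=.5):
    """rectified patch on plane z about c (mm); row=+x', col=+y'"""
    a=np.arange(-half,half+step,step); X,Y=np.meshgrid(a,a,indexing='ij')
    c_,s_=np.cos(yaw),np.sin(yaw)
    P=np.stack([c[0]+c_*X-s_*Y,c[1]+s_*X+c_*Y,np.full_like(X,z)],-1).reshape(-1,3)/1000
    uv=proj(p,P).reshape(X.shape+(2,)).astype(np.float32)
    return a,cv2.remap(im,uv[...,0],uv[...,1],cv2.INTER_CUBIC)
def frame(im,p,c,yaw,half=29):
    """frame centre from dark line profiles"""
    g=cv2.cvtColor(im,cv2.COLOR_RGB2GRAY); a,q=patch(g,p,c,yaw,7,half); q=q.astype(float)
    off=[];siz=[]
    k=np.abs(a)<15
    for ax in(0,1):
        prof=(q[:,k].mean(1) if ax==0 else q[k].mean(0)); w=np.median(prof)-prof
        e=[]
        for sg in(-1,1):
            n=(sg*a>13)&(sg*a<26); i=np.flatnonzero(n)[np.argmax(w[n])]; j=np.abs(a-a[i])<3; ww=np.clip(w[j],0,None); e.append((ww*a[j]).sum()/ww.sum())
        off.append(sum(e)/2);siz.append(e[1]-e[0])
    R=np.array([[np.cos(yaw),-np.sin(yaw)],[np.sin(yaw),np.cos(yaw)]])
    return np.array(c)+R@off,np.round(siz,1),q
E
python3 - <<'E'
from h import *
big=[]
for n in('top','scene'):
    im=np.load(n+'0.npz')['im'];p=camera_params(n)
    c=[531,210];yaw=np.radians(4.73)
    for _ in range(2): c,s,q=frame(im,p,c,yaw)
    print(n,'frame',np.round(c,1),s)
    g=cv2.cvtColor(im,cv2.COLOR_RGB2GRAY)
    st=patch(im,p,[496.9,-230.3],np.radians(-8.28),96,30)[1]; st2=patch(im,p,[496.9,-230.3],np.radians(-8.28),28,100)[1]
    fr=patch(im,p,c,yaw,7,30)[1]
    w=lambda q:cv2.convertScaleAbs(cv2.resize(q[::-1,::-1],(260,260)),alpha=1.6)
    big.append(np.hstack([w(fr),w(st),w(st2)]))
    if n=='top':
        gs=g[252:262,400:417]; print(gs)
save('rect.png',np.vstack(big))
E
```

```text
top frame [532.8 213. ] [40.2 39.7]
[[ 36  36  36  37  36  42  52  57  56  57  58  57  54  56  51  74  97]
 [ 38  34  30  34  36  37  48  56  57  56  56  56  58  59  59  75  98]
 [ 37  38  34  36  34  38  53  58  56  55  59  56  57  58  62  81  96]
 [ 37  41  36  32  39  45  55  58  57  57  56  58  54  58  67  87  95]
 [ 37  36  34  34  38  47  57  68  89  93  81  70  57  55  67  87  97]
 [ 35  37  37  34  34  48  63  96 136 148 148 127  72  51  64  87  97]
 [ 42  46  37  35  36  36  41  48  70  88  86  84  73  50  75  96  99]
 [ 74  51  46  41  43  43  43  36  41  45  45  43  50  54  82  98  97]
 [ 96  97  92  86  82  76  68  59  55  48  57  81  95  95  96  96  96]
 [ 97  98  98  97  95  96  95  95  94  92  87  89  95  97  97  98  97]]
scene frame [nan nan] [nan nan]h.py:31: RuntimeWarning: invalid value encountered in scalar divide
  n=(sg*a>13)&(sg*a<26); i=np.flatnonzero(n)[np.argmax(w[n])]; j=np.abs(a-a[i])<3; ww=np.clip(w[j],0,None); e.append((ww*a[j]).sum()/ww.sum())
```

View pics/rect.png

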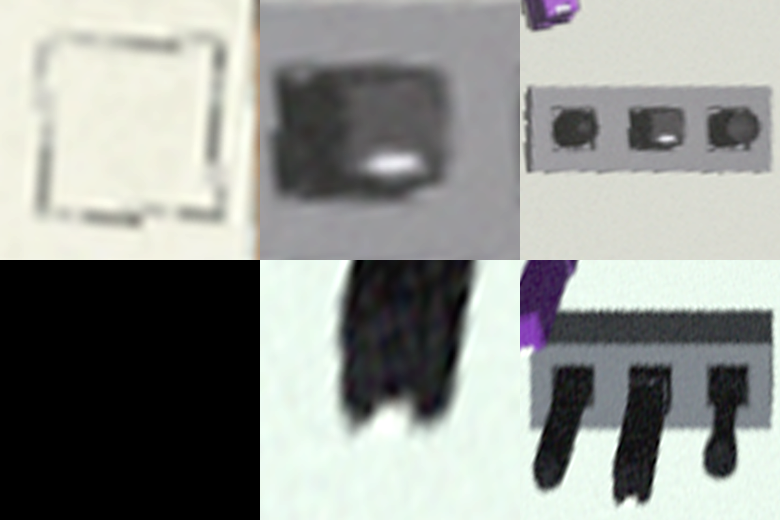

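The stamp is the middle one, on the stand's centre to within about 1 mm, with its index at about -7.4 mm in x'. The frame measures 40.2×39.7, centred at (532.8, 213.0) mm. The two views disagree by about 3.4 mm in stand x', so I'll split the difference and let the wrist force tell me when closing. Now the approach.

```bash
cat >> h.py <<'E'
def tool(yaw,sg=1):
    z=sg*np.array([np.cos(yaw),np.sin(yaw),0]); x=np.array([0,0,-1.]); return np.c_[x,np.cross(z,x),z]
YS=np.radians(-8.28); YF=np.radians(4.73)
xs=np.array([np.cos(YS),np.sin(YS)]); ysx=np.array([-xs[1],xs[0]])
S=np.array([.4969,-.2303])+.0015*xs-.0005*ysx
F=np.array([.5328,.2130])
E
python3 - <<'E'
from h import *
for sg in(1,-1):
    for n,c,y,z in(('stand',S,YS,.30),('grip',S,YS,.072),('fr',F,YF,.35),('frlow',F,YF,.082)):
        q=inverse_kinematics([*c,z],tool(y,sg)); print(sg,n,None if q is None else np.round(q,2))
E
```

```text
1 stand [-0.37  0.3   0.91  1.82 -0.26  1.15  0.49]
1 grip [-0.28  0.67  0.88  2.03 -0.74  0.8   0.9 ]
1 fr [-0.71  0.23  0.31  1.67 -0.08  1.25 -0.3 ]
1 frlow [-0.65  0.52  0.26  1.94 -0.2   0.7  -0.19]
-1 stand [-0.5   0.37  1.12  1.82 -0.36  1.18 -2.55]
-1 grip [-0.4   0.8   1.11  2.03 -0.93  0.93 -2.06]
-1 fr [ 0.38  0.46 -1.17  1.61  0.43  1.36  2.38]
-1 frlow [-0.17  0.54 -0.37  1.91  0.28  0.74  2.52]
```

```bash
python3 - <<'E'
from h import *
s=sense(); p0=s['position']
move_l([p0[0],p0[1],.40],feed=.3)
R=tool(YS)
movep([.50,-.05,.40],R)
movep([*S,.22],R); command_gripper(.060,20)
move_l([*S,.072],R,feed=.12)
s=sense(); f0=s['wrist_force']; print(s['time_s'],s['position'],f0)
command_gripper(.034); s=sense(); print(s['finger_gap'],s['wrist_force']-f0)
for g in(.030,.028,.020):
    command_gripper(g); s=sense(); df=s['wrist_force']-f0; print(s['finger_gap'],np.round(df,1),'x\'',df[:2]@xs,np.round((s['position'][:2]-S)*1000,1))
im,d,p=snap('scene'); q=np.round(proj(p,[*S,.1]))[0].astype(int); print(q)
save('grip.png',cv2.resize(im[q[1]-60:q[1]+75,q[0]-90:q[0]+90],None,fx=4,fy=4))
E
```

```text
5.9083 [ 0.49880251 -0.23129368  0.07267168] [-0.07023634 -0.53794255 -0.3195965 ]
0.03391366982871522 [-0.13102923  0.39545213 -0.02842356]
0.02963769264315667 [-0.1  0.6  0.8] x' -0.1964614079693453 [0. 0.]
0.02802165193906662 [0.2 0.  0.1] x' 0.17532175293202748 [-0. -0.]
0.025816030236128877 [ 0.3  1.2 -0.4] x' 0.16545400646448477 [-0.1  0. ]
[206 206]
```

View pics/grip.png

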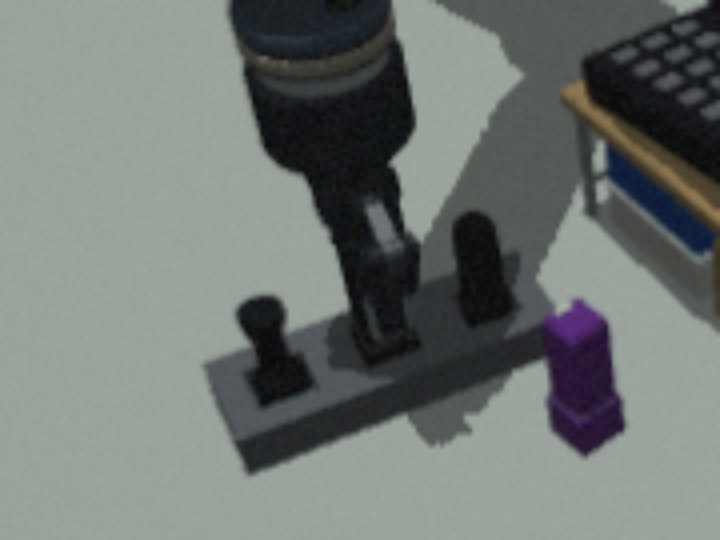

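The picture shows the fingers closed on the middle stamp with the neighbours free. The gap is 25.8 mm, as it should be for a 26 mm grip, and there is no side force. I'll firm the grip, lift and carry it over, high.

```bash
python3 - <<'E'
from h import *
command_gripper(.015,55); f0=sense()['wrist_force']
R=tool(YS)
move_l([*S,.10],R,feed=.06); s=sense(); print('lift',s['wrist_force']-f0,s['finger_gap'])
move_l([*S,.36],R,feed=.2); s=sense(); print('up',s['wrist_force']-f0,s['finger_gap'],s['position'])
out=[]
for n in('scene','top'):
    im,d,p=snap(n); save(n+'1.png',im); np.savez(n+'1.npz',im=im)
    q=proj(p,[*S,.34])[0].astype(int); print(n,q)
    c=im[max(q[1]-45,0):q[1]+55,max(q[0]-60,0):q[0]+60]; out.append(cv2.convertScaleAbs(cv2.resize(c,(400,400)),alpha=2))
save('lift.png',np.hstack(out))
E
```

```text
lift [ 0.13507464  0.83026898 -0.43097102] 0.025317435231611868
up [ 0.41040884  1.29789036 -1.24142543] 0.025440903505829154 [ 0.49778471 -0.23068044  0.35888016]
scene [182 103]
top [431 253]
```

View pics/lift.png

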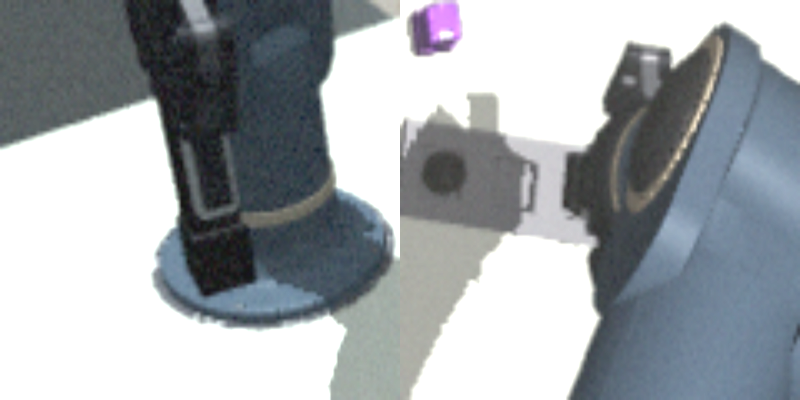

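```bash
python3 - <<'E'
from h import *
s=sense(); p=camera_params('scene'); t=s['position']; Rz=s['tcp_rot']; print(t,np.round(Rz,3).tolist())
h=.015
for dz in(.0647,):
  for a,b in((h,-h),(h,h),(-h,-h)):
    X=[*(t[:2]+a*xs+b*ysx),t[2]-dz]; print((a,b),proj(p,X)[0].round(1))
R=tool(YF); F2=F+[.0012,0]
m=(S+F2)/2
move_l([*m,.36],tool((YS+YF)/2),feed=.2); move_l([*F2,.36],R,feed=.2)
move_l([*F2,.14],R,feed=.15); sleep(.3)
s=sense(); print(s['time_s'],s['position']-[*F2,.14],s['finger_gap'],np.round(s['tcp_rot'],3).tolist())
out=[]
for n in('scene','top'):
    im,d,p=snap(n); np.savez(n+'2.npz',im=im)
    q=proj(p,[*F2,.09])[0].astype(int); print(n,q)
    c=im[max(q[1]-45,0):q[1]+55,max(q[0]-50,0):q[0]+50]; out.append(cv2.convertScaleAbs(cv2.resize(c,(400,400),interpolation=cv2.INTER_CUBIC),alpha=1.6))
save('over.png',np.hstack(out))
E
```

```text
[ 0.49790411 -0.2307493   0.35894054] [[-0.002, 0.144, 0.99], [0.0, 0.99, -0.144], [-1.0, 0.0, -0.002]]
(0.015, -0.015) [182.1 132.3]
(0.015, 0.015) [198.7 128. ]
(-0.015, -0.015) [177.1 124.7]
13.8083 [0.00011846 0.00010149 0.00033093] 0.02529257538615816 [[0.0, -0.082, 0.997], [0.0, 0.997, 0.082], [-1.0, 0.0, 0.001]]
scene [366 146]
top [236 241]
```

View pics/over.png

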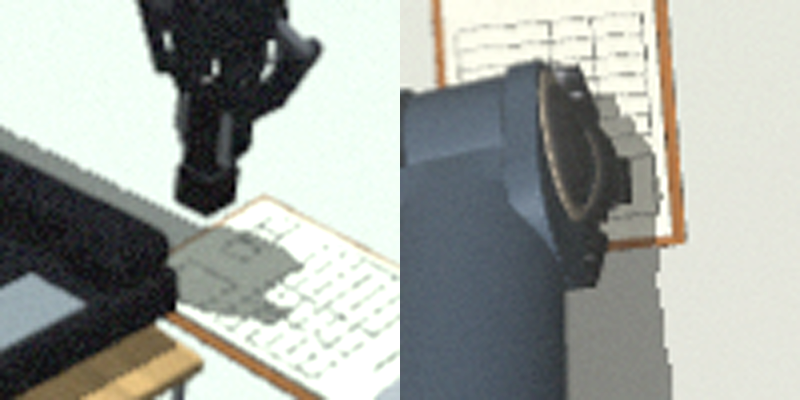

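The stamp is held upright above the slip, index side towards the foot, and the skirt is visible in both views. I'll go down to the hover and compare skirt and frame within the same pictures.

```bash
cat > chk.py <<'E'
from h import *
import sys
tag=sys.argv[1]
s=sense(); t=s['position']; zf=t[2]-.0647; print('t',s['time_s'],np.round((t[:2]-F)*1000,2),'face z',zf,s['wrist_force'].round(1))
xf=np.array([np.cos(YF),np.sin(YF)]); yf=np.array([-xf[1],xf[0]])
out=[]
for n in('scene','top'):
    im,d,p=snap(n); np.savez(n+tag+'.npz',im=im); K=6
    q=proj(p,[*F,.03])[0].astype(int); o=np.array([q[0]-33,q[1]-40])
    c=cv2.convertScaleAbs(cv2.resize(im[o[1]:o[1]+80,o[0]:o[0]+66],None,fx=K,fy=K,interpolation=cv2.INTER_CUBIC),alpha=2)
    def poly(c0,h,z,col):
        X=[[*(c0+a*xf+b*yf),z] for a,b in((h,h),(h,-h),(-h,-h),(-h,h))]
        cv2.polylines(c,[np.round((proj(p,X)-o+.5)*K-.5).astype(np.int32)],True,col,1)
    poly(F,.020,.007,(255,0,0)); poly(t[:2],.015,zf,(0,220,0)); poly(t[:2],.015,zf+.028,(0,120,255)); out.append(c); print(n,'origin',o)
save('chk'+tag+'.png',np.hstack(out))
E
python3 - <<'E'
from h import *
F2=F+[.0012,0]; R=tool(YF)
move_l([*F2,.09],R,feed=.08); move_l([*F2,.0814],R,feed=.03); sleep(.3)
E
python3 chk.py 3
```

```text
t 15.4167 [1.3  0.01] face z 0.0168317713500504 [-0.1 -0.8 -0.1]
scene origin [331 124]
top origin [207 202]
```

View pics/chk3.png

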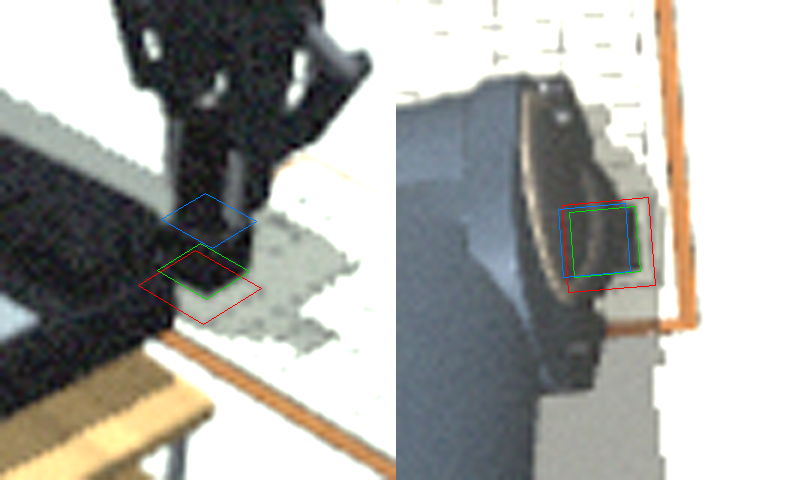

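In the top view, the visible right side of the skirt matches the prediction inside the frame. In the scene view the skirt tip at about (208,293) sits roughly 1 px above the prediction, so I'll measure height and bias numerically with edge fits.

```bash
python3 - <<'E'
from h import *
p=camera_params('scene')
# bias of scene camera: stand top corners rect in scene0 vs S
im=np.load('scene0.npz')['im']; g=cv2.cvtColor(im,cv2.COLOR_RGB2GRAY)
print('stand gray',g[240,195],g[252,195],g[228,195])
def lowedge(g,u0,u1,v0,v1,th):
    # last dark row per column, sub-pixel
    o=[]
    for u in range(u0,u1):
        col=g[v0:v1,u].astype(float); k=np.flatnonzero(col<th)
        if len(k)==0: continue
        i=k[-1]
        if i+1<len(col): o.append((u,v0+i+(th-col[i])/(col[i+1]-col[i])))
    return np.array(o)
for f,zt,c,yaw,u0,u1,v0,v1 in(('scene1',.35894-.0647,[.49790,-.23075],YS,174,204,115,136),('scene2',.14033-.0647,F+[.0013,.0001],YF,356,380,140,160),('scene3',.01683,F+[.0013,0],YF,362,376,158,180)):
    g=cv2.cvtColor(np.load(f+'.npz')['im'],cv2.COLOR_RGB2GRAY); e=lowedge(g,u0,u1,v0,v1,33 if f!='scene3' else 40)
    x=np.array([np.cos(yaw),np.sin(yaw)]);y=np.array([-x[1],x[0]])
    X=[[*(np.array(c)+a*.015*x+b*.015*y),zt] for a,b in((-1,-1),(1,-1),(1,1))]
    P=proj(p,X); print(f,'pred',P.round(1).tolist())
    pr=np.interp(e[:,0],P[:,0],P[:,1]); print(np.c_[e[:,0],e[:,1].round(1),(e[:,1]-pr).round(1)].tolist())
# board near(-y) edge in scene: brown, lowest row
hsv=cv2.cvtColor(np.load('scene3.npz')['im'],cv2.COLOR_RGB2HSV)
C=np.array([.6033,.2627]);x=np.array([np.cos(YF),np.sin(YF)]);y=np.array([-x[1],x[0]])
for b in(-.0825,):
    P=proj(p,[[*(C+a*x+b*y),.005] for a in(-.1,0,.1)]); print('board edge pred',P.round(1).tolist())
    for u in np.linspace(372,400,6).astype(int):
        k=np.flatnonzero((hsv[150:215,u,1]>110)&(hsv[150:215,u,0]<25)); print(u,k.min()+150 if len(k) else 0,k.max()+150 if len(k) else 0, np.interp(u,P[:,0],P[:,1]).round(1))
E
```

```text
stand gray 83 36 83
scene1 pred [[177.1, 124.7], [182.1, 132.3], [198.7, 128.0]]
[[176.0, 117.3, -7.4], [177.0, 121.1, -3.6], [178.0, 124.2, -1.8], [179.0, 126.2, -1.3], [180.0, 127.7, -1.4], [181.0, 129.2, -1.3], [182.0, 131.0, -1.1], [183.0, 131.6, -0.5], [184.0, 131.5, -0.3], [185.0, 131.2, -0.3], [186.0, 130.9, -0.4], [187.0, 130.5, -0.5], [188.0, 130.3, -0.4], [189.0, 130.1, -0.4], [190.0, 129.9, -0.4], [191.0, 129.4, -0.6], [192.0, 129.3, -0.4], [193.0, 128.9, -0.5], [194.0, 128.7, -0.5], [195.0, 128.5, -0.4], [196.0, 128.3, -0.3], [197.0, 128.2, -0.2], [198.0, 127.5, -0.6], [199.0, 120.7, -7.3], [200.0, 122.0, -6.0], [201.0, 120.0, -8.0], [202.0, 121.8, -6.2], [203.0, 121.0, -7.0]]
scene2 pred [[358.4, 150.6], [366.9, 155.3], [374.4, 150.9]]
[[360.0, 150.1, -1.4], [361.0, 151.1, -1.0], [362.0, 151.3, -1.3], [363.0, 152.1, -1.0], [364.0, 152.4, -1.3], [365.0, 153.1, -1.2], [366.0, 153.4, -1.4], [367.0, 154.1, -1.2], [368.0, 153.5, -1.2], [369.0, 153.3, -0.8], [370.0, 152.4, -1.1], [371.0, 152.2, -0.7], [372.0, 151.4, -1.0], [373.0, 151.0, -0.7], [374.0, 149.0, -2.1]]
scene3 pred [[356.7, 168.5], [364.9, 173.3], [372.1, 168.8]]
[[362.0, 171.0, -0.6], [363.0, 171.5, -0.7], [364.0, 172.0, -0.8], [365.0, 172.4, -0.9], [366.0, 172.1, -0.6], [367.0, 171.5, -0.5], [368.0, 171.1, -0.3], [369.0, 170.3, -0.4], [370.0, 169.7, -0.5], [371.0, 169.0, -0.5], [372.0, 167.3, -1.6], [373.0, 158.6, -10.2]]
board edge pred [[347.4, 173.6], [375.3, 190.5], [406.3, 209.1]]
372 187 188 188.5
377 190 191 191.5
383 194 195 195.1
388 197 198 198.1
394 200 202 201.7
400 204 205 205.3
```

The fits agree on the stamp sitting about 0.8 mm towards +y' in the grip (within the well's play) and about 1 mm higher than assumed. The board edge matches between the two views, including its angle. I'll make that small correction and take a final check.

```bash
python3 - <<'E'
from h import *
yf=np.array([-np.sin(YF),np.cos(YF)]); F2=F+[.0012,0]-.0008*yf
move_l([*F2,.0807],tool(YF),feed=.02); sleep(.4)
E
python3 chk.py 4; python3 -c "
from h import *
s=sense();print(s['tcp_rot'].round(3).tolist(),s['finger_gap'],abs(s['qd']).max())"
```

```text
t 16.1667 [ 1.28 -0.78] face z 0.016000782106754333 [-0.4 -0.1 -0.9]
scene origin [331 124]
top origin [207 202]
[[-0.0, -0.082, 0.997], [0.0, 0.997, 0.082], [-1.0, 0.0, -0.0]] 0.025810926346069633 0.001898296940860098
```

View pics/chk4.png

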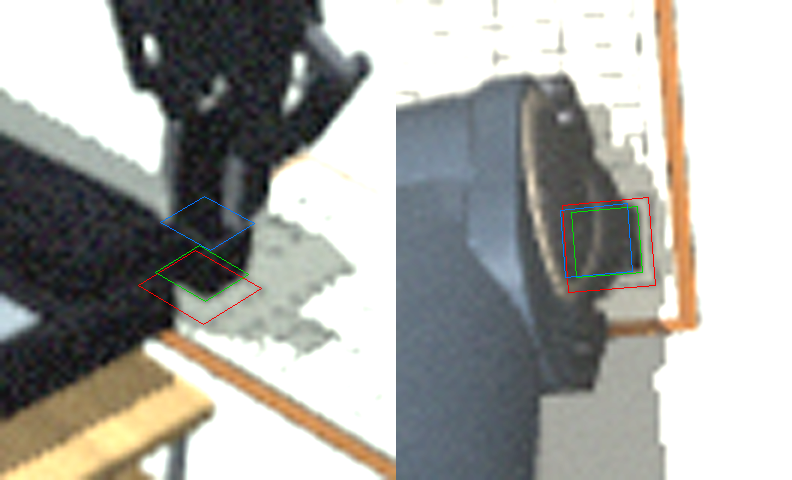

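The skirt is inside and squared with the frame in the top view. The scene view shows a gap to the paper, the arm is still, and there is no contact force. Handing in.

```bash
python3 -c "
from rig import *
print(finish_job(), sense()['time_s'])"
```

```text
the job is handed in; nothing more can be done
the job is handed in; nothing more can be done
```

The square stamp came from the middle well. I lifted it straight up, carried it about 11 cm above the handset, and handed the job in while still holding it over the large frame. It finished at about 16 s of the 45 s, with the index side towards the foot of the slip.

**Last checks**
- **Height and attitude:** The tool is vertical and turned to match the slip. The face is about 9 to 10 mm above the paper.
- **Position:** In the top view the visible edge of the stamp's skirt lies inside the frame, parallel to it. I put the centring at about 1 to 2 mm.
- **Grip and forces:** The gap is 25.8 mm, the arm is still, and the wrist force is under 1 N, so nothing is touching.

**Disagreements**
- **Between cameras:** They placed the stand about 3 mm apart. I split the difference at the stand and moved the frame target 1.2 mm to match. The grip then closed without side force.
- **Stamp in the grip:** The scene camera saw the stamp about 1 px off the prediction. I read that as about 0.8 mm sideways and 1 mm high, and corrected for it.
- **Not seen directly:** At the hover the arm hid most of the frame and the index mark from the top camera. Their positions there rest on the earlier measurements and the arm's pose.

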